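# Pack a carton in the courier case and hasp it shut

## Robot

A 6-joint arm with a two-finger parallel gripper is mounted at the origin on a cart in front of the work surface, level with it; the furniture and walls round the work are solid. World frame = base frame: x ahead of the robot, y to its left, z up, the work surface at z = 0. Lengths are in m, angles in rad, forces in N, time in s.
With the tool pointing down it reaches from about 0.325 to 0.775 m from the base axis. Payload 9.3 kg.
Tool frame: the origin (TCP) lies at the very end of the fingers, on their centre line; the grasp point (between the pads) lies 19 mm behind it; z points along the fingers, y is the line along which they close (so a half turn about z gives the same grasp; the last joint's range is limited). The gripper opens to 85 mm and grips with 20 to 120 N. Pads are 22 mm wide; open, the fingers measure 114 mm over their backs; the gripper's body (76 mm by 85 mm) begins 54 mm behind the grasp point. The pads swing forward as they close: fully open they stand 13 mm farther back than shut.
Start: joints at [-1.354, 0.259, 0.021, 1.334, 0, 1.418], TCP at [0.199, -0.513, 0.231] pointing down, gripper open.
Joint ranges: [-3.04, 3.04], [-0.91, 1.82], [-1.04, 1.36], [-1.92, 1.95], [-1.52, 1.45], [-3.14, 3.14]. Speed limits (rad/s): [2.22, 2.22, 2.79, 3.14, 3.14, 3.14].

## Interface

Orientations are given as a unit quaternion [x, y, z, w].
In Python, from rig import ctrl, viewer gives the robot as it stands. The module is installed in compiled form; this text tells all that it offers.
- The arm moves only by the tool step_arm, never from a script. Its argument "plan" is one flat list of numbers, 4 for each row, row after row: the shift along the tool's x, y, z normalised to -1 to 1, where 1 is 0.4 m, then the turn about the tool's z normalised to -1 to 1, where 1 is 180 degrees. A call has 1 to 20 rows; each row shifts and turns the commanded pose from where the row before left it, along the tool's axes as they then stand; what a row does not reach is not made up. A row lasts 1/12 s, in which the tool goes at most 41.7 mm and 7.16 degrees, less where a joint would pass 70% of its speed; a pose out of reach is approached as far as the arm can. A call with a number of a shift or a turn outside -1 to 1 is refused whole. A call with a gripper value outside its range is refused whole. "grip" is the closure, from -1 (fully open) to 1 (shut), set as the call begins (left out, the last holds). The fingers move at their own pace and stop on an object; the grip force is fixed at half the most. Time passes only in rows, so rows that do not move let the fingers close. It gives the time, the measured TCP pose, the force, the opening and the grip force at its end, in the units of the state.
- ctrl.read_state(): the state, without advancing time (a new reading comes with each control period).
- viewer.grab_frame(name): name is "scene" or "top" or "wrist"; returns (picture, depth): 384x512x3 uint8, red, green, blue; 384x512 float32, m along the optical axis (not along the pixel's ray), 0 where there is no reading.
- viewer.get_calibration(name): a dict with "camera_matrix" (3x3 intrinsics, pixels), "k1" (the pictures are not rectified: a ray, as slopes to the right and down, at radius r is drawn at 1 + k1 r^2 times it, then the intrinsics apply), "world_from_camera" (4x4, takes a point from camera to world coordinates); the wrist camera has in their place "tool_from_camera" (4x4, takes a point from camera to tool coordinates, whose origin is the TCP and whose axes are the flange's). Camera axes: x right, y down, z forward; pixel columns grow to the right and rows downward; lengths in m; the calibration is good to about 2 mm. A picture is of the moment at which its call begins: read the wrist's pose just before it. get_calibration takes no time and is no camera call.
- ctrl.hand_in(): hands the job in; it is judged then, once.
The state is a dict: "t": time; "joint_positions": joint angles; "qvel": joint speeds; "joint_efforts": joint torques, N m; "eef_pos": TCP position; "tcp_rot": TCP orientation; "wrist_force": force on the tool from outside, world axes, zero at the start; "ft_torque": the same for the moment, N m; "width": opening from 0.0 (shut) to 1.0 (fully open); "grasp_force": force on a finger pad.
Only numpy, scipy, OpenCV 4.12 (cv2) and the standard library are available. Lean on these libraries where they do the work, as an engineer would, in place of code of your own. Each camera call takes 0.05 s, during which the arm holds its last target. There are 200 camera calls.

## Task

Put the white carton with the blue stripes into the orange courier case so that it lies flat on the case's floor, then shut the lid fully and swing the steel hasp right over until it lies against the front of the case with the staple through its slot. Leave the white and green carton where it is.

Things in the scene. Friction and masses are not known exactly. Their poses are not given: they have to be found in the camera images.
- carton_a: Loose flat folding carton, white with blue stripes, 46 (x) x 111 (y) x 34 (z) mm, 44 g, lying on the worktop. Origin: centre of its underside; z up. It starts with its long (y) axis roughly along world x.
- carton_c: Loose flat folding carton, white and green, 56 x 96 x 28 mm; a bystander. Origin: centre of its underside.
- case: Orange open-topped case fixed on a sloping stand (its front faces about -y; it does not move). x runs front to back and rises 30 degrees, y to its left is level, z is square to its floor, leaning to the front. Outside 140 (x) x 150 (y) x 60 (z) mm; walls and floor 5 mm, so inside 130 x 140, 55 deep. Origin: centre of its underside; front lower edge 37 mm above the worktop.
- case_floor (a point): Centre of the case's inner floor (case frame 0, 0, 5 mm).
- staple (a point): Outer end of the steel staple, a 6 mm wide eye that stands 20 mm out of the middle of the case's front face (case frame -90, 0, 31 mm; it spans z = 22 to 40 mm).
- lid_hinge (a point): Middle of the lid's hinge line on the back rim (case frame 70, 0, 61 mm); the hinge line runs along the case's y.
- case_lid (a joint): Lid angle in rad: 0 fully shut, 1.75 wide open. Stiff hinge: it stays where it is left (about 0.4 N m moves it). Orange plate 143 x 152 x 7 mm; open, it stands about square to the case, so it leans forward over the case's mouth. Shut, it lies on the rim, its outer face 7 mm above the hinge line.
- lid_edge (a point): Middle of the lid's free edge, on its outer face, 142 mm from the hinge line.
- case_hasp (a joint): Hasp angle in rad relative to the lid: 0 home, hanging square to the lid against the case's front, over the staple; 1.57 straight out beyond the lid's edge; 3.14 standing square up from the lid's outer face; 4.45 folded back nearly flat on the lid. Light friction (0.04 N m): it stays where it is left.
- hasp_hinge (a point): Middle of the hasp's hinge line on the lid's free edge (with the lid shut at case frame -77, 0, 68 mm), along the case's y.
- hasp_tip (a point): Middle of the hasp's free end, 62 mm from its hinge line. The hasp is a steel strap 44 mm wide and 3 mm thick with a slot 14 mm wide from 24 to 50 mm from its hinge line, and a short lip turned 6 mm outward at its end.

How it is judged:
By the outcome, as a careful person would: the job done as asked, in the order asked, and still so for the second after the job is handed in, with the robot touching nothing.
It also fails if it takes over 72 s, if anything falls off the work surface, if the arm or the gripper's body presses on something with over 40 N, if the wrist force passes 120 N, or if a joint passes its speed limit or range.

## Working session

There is one attempt and no reset: what is moved stays moved. The work goes in short steps, Python scripts to look and compute and a tool call to move; the robot and the scene stay as the last step left them, time stands still between calls to the robot, and variables do not carry over. Pictures are saved under pics/ and viewed, at most 10 in all, crops included, and the job is handed in when it is done.

Besides the shell and the picture viewer there is one more tool, called as name(argument=value, ...) on one line, values as JSON. step_arm: Moves the arm, as the interface text tells. Scaled input: -1 to 1 covers 0.4 m each way for a shift and 180 degrees each way for a turn. Its arguments: {"type":"object","properties":{"plan":{"type":"array"},"grip":{"type":"number"}},"required":["plan"]}

```bash
mkdir -p pics; cat > h.py <<'E'
import numpy as np, cv2
from rig import ctrl, viewer
from scipy.spatial.transform import Rotation as R
def grab(n,save=None):
    s=ctrl.read_state(); im,d=viewer.grab_frame(n); c=viewer.get_calibration(n)
    if 'tool_from_camera' in c:
        T=np.eye(4);T[:3,:3]=R.from_quat(s['tcp_rot']).as_matrix();T[:3,3]=s['eef_pos']; T=T@c['tool_from_camera']
    else: T=np.array(c['world_from_camera'])
    if save: cv2.imwrite('pics/'+save,im[:,:,::-1])
    return im,d,np.array(c['camera_matrix']),c['k1'],T
def slopes(uv,K,k1):
    return cv2.undistortPoints(np.float64(uv).reshape(-1,1,2),K,np.array([k1,0,0,0,0.])).reshape(-1,2)
def cloud(d,K,k1,T):
    v,u=np.mgrid[:d.shape[0],:d.shape[1]]
    s=slopes(np.stack([u,v],-1).reshape(-1,2),K,k1).reshape(*d.shape,2)
    P=np.concatenate([s,np.ones_like(s[...,:1])],-1)*d[...,None]
    return P@T[:3,:3].T+T[:3,3]
def ray(uv,K,k1,T):
    s=slopes(uv,K,k1); D=np.c_[s,np.ones(len(s))]@T[:3,:3].T
    return T[:3,3],D
def onz(uv,z,K,k1,T):
    o,D=ray(uv,K,k1,T); return o+D*((z-o[2])/D[:,2:])
E
python3 - <<'E'
from h import *
s=ctrl.read_state(); print({k:np.round(v,3) for k,v in s.items()})
a=[]
for n in('scene','top'):
    im,d,K,k1,T=grab(n,n+'0.png'); np.savez('/tmp/'+n,im=im,d=d,K=K,k1=k1,T=T); print(n,K.round(1).tolist(),k1,T.round(3).tolist(),(d>0).mean())
im,d,K,k1,T=grab('wrist','wrist0.png');print(T.round(3))
E
```

```text
{'t': np.float64(0.0), 'joint_positions': array([-1.354,  0.259,  0.021,  1.334, -0.   ,  1.418]), 'qvel': array([ 0.   , -0.001, -0.001,  0.001,  0.001, -0.   ]), 'joint_efforts': array([ 1.0000e-03, -5.5564e+01,  3.4453e+01,  1.4000e-02, -0.0000e+00,
       -0.0000e+00]), 'eef_pos': array([ 0.199, -0.513,  0.231]), 'tcp_rot': array([ 0.983,  0.184, -0.   , -0.001]), 'wrist_force': array([-0.473,  0.351, -0.526]), 'ft_torque': array([0.011, 0.008, 0.004]), 'grasp_force': np.float64(0.0), 'width': np.float64(1.001)}
scene [[470.9, 0.0, 265.5], [0.0, 470.9, 193.2], [0.0, 0.0, 1.0]] -0.1459738409271812 [[0.998, -0.053, 0.025, 0.37], [-0.058, -0.888, 0.457, -0.683], [-0.002, -0.457, -0.889, 1.522], [0.0, 0.0, 0.0, 1.0]] 0.9959564208984375
top [[382.1, 0.0, 256.9], [0.0, 382.1, 197.0], [0.0, 0.0, 1.0]] 0.036883366573712974 [[0.004, -0.988, 0.155, 0.255], [-1.0, -0.002, 0.008, 0.03], [-0.007, -0.155, -0.988, 1.281], [0.0, 0.0, 0.0, 1.0]] 0.9959971110026041
[[ 0.362 -0.891 -0.274  0.269]
 [-0.932 -0.346 -0.105 -0.485]
 [-0.001  0.293 -0.956  0.372]
 [ 0.     0.     0.     1.   ]]
```

View pics/scene0.png

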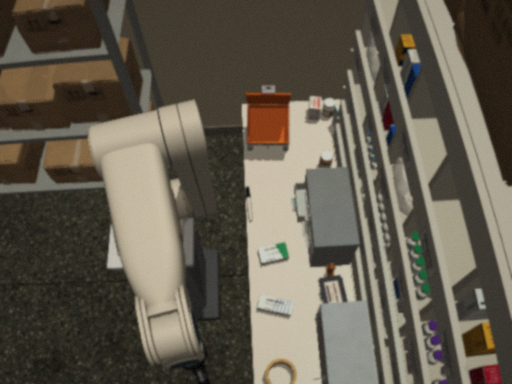

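View pics/top0.png

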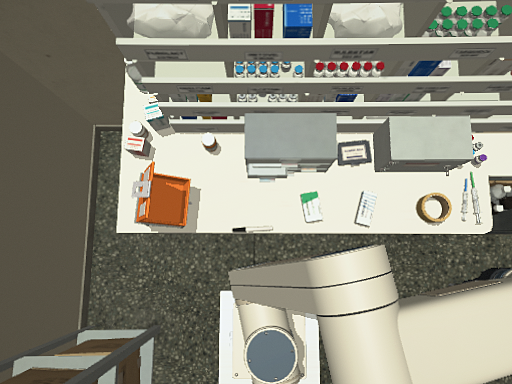

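```bash
python3 - <<'E'
from h import *
big=[]
for n,box_a,box_c,box in(('scene',(250,288,302,322),(252,236,296,270),(235,80,305,160)),('top',(350,185,385,230),(295,185,330,228),(128,160,204,232))):
    z=np.load('/tmp/'+n+'.npz'); im,d,K,k1,T=[z[k] for k in('im','d','K','k1','T')]; k1=float(k1); P=cloud(d,K,k1,T)
    x0,y0,x1,y1=box; 
    sub=im[y0:y1,x0:x1][:,:,::-1]; big.append(cv2.resize(sub,None,fx=5,fy=5,interpolation=cv2.INTER_CUBIC))
    for b in(box_a,box_c):
        x0,y0,x1,y1=b; q=P[y0:y1,x0:x1]; m=((q[...,2]>0.015)&(q[...,2]<.06)).astype(np.uint8)
        c=max(cv2.findContours(m,0,2)[0],key=cv2.contourArea); c=c+[x0,y0]
        zt=np.median(q[...,2][m>0]); 
        w=onz(c.reshape(-1,2),zt,K,k1,T)
        r=cv2.minAreaRect((w[:,:2]*1000).astype(np.float32)); print(n,'zt',zt.round(4),'ztable',np.median(q[...,2][m==0]).round(4),r)
    x0,y0,x1,y1=box; hsv=cv2.cvtColor(im,cv2.COLOR_RGB2HSV); m=(hsv[...,0]<18)&(hsv[...,1]>150); m[:y0]=0;m[y1:]=0;m[:,:x0]=0;m[:,x1:]=0
    q=P[m]; print(n,'orange',len(q),q.min(0).round(3),q.max(0).round(3))
    np.save('/tmp/or_'+n,q)
h=max(b.shape[0] for b in big); big=[cv2.copyMakeBorder(b,0,h-b.shape[0],0,5,cv2.BORDER_CONSTANT) for b in big]
cv2.imwrite('pics/case0.png',np.hstack(big)); print(np.hstack(big).shape)
E
```

```text
scene zt 0.0338 ztable 0.0005 ((418.11724853515625, -321.33209228515625), (50.68903350830078, 111.1799545288086), 74.20413970947266)
scene zt 0.0274 ztable 0.0004 ((423.97210693359375, -142.6240234375), (96.09772491455078, 60.00849151611328), 9.905035018920898)
scene orange 2071 [ 0.355 -0.683 -0.007] [0.522 0.506 1.522]
top zt 0.0321 ztable -0.001 ((416.0979919433594, -318.2547302246094), (48.404788970947266, 111.7352523803711), 74.14105987548828)
top zt 0.0267 ztable -0.0011 ((421.3218994140625, -138.58395385742188), (95.56957244873047, 56.09007263183594), 10.370058059692383)
top orange 2168 [0.255 0.03  0.036] [0.511 0.411 1.281]
(400, 740, 3)
```

View pics/case0.png

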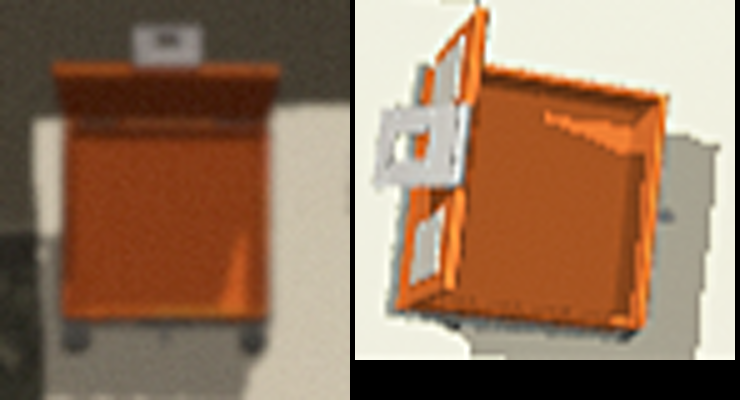

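The scene view shows the case at about (268,120), its lid open and leaning forward. carton_a is at (275,305) and carton_c at (272,253). In the crops the hasp stands out behind the lid edge, at about (165,45) on the left and (425,148) on the right. Next I'll measure the case pose, the lid and hasp angles, and the wrist envelope.

```bash
python3 - <<'E'
from h import *
def plane(q,it=400,tol=.002):
    rng=np.random.default_rng(0);best=None
    for _ in range(it):
        a=q[rng.choice(len(q),3,False)];n=np.cross(a[1]-a[0],a[2]-a[0])
        if np.linalg.norm(n)<1e-5:continue
        n/=np.linalg.norm(n);m=abs((q-a[0])@n)<tol
        if best is None or m.sum()>best.sum():best=m
    c=q[best].mean(0);n=np.linalg.svd(q[best]-c)[2][2];n*=np.sign(n[2]) or 1
    return c,n,best
for n in('top','scene'):
    z=np.load('/tmp/'+n+'.npz'); im,d,K,k1,T=[z[k] for k in('im','d','K','k1','T')]; P=cloud(d,K,float(k1),T)
    q=np.load('/tmp/or_'+n+'.npy'); q=q[(q[:,2]<.4)&(q[:,2]>.02)]
    c,nn,m=plane(q); print(n,'floor c',c.round(4),'n',nn.round(3),'tilt',np.degrees(np.arccos(nn[2])).round(1),'yaw',np.degrees(np.arctan2(-nn[1],-nn[0])).round(1),m.sum())
    h=-nn[:2]/np.hypot(*nn[:2]); X=np.r_[h*np.cos(np.pi/6),.5]; Y=np.r_[-h[1],h[0],0]; Z=np.cross(X,Y)
    f=q[m]; 
    zc=(q-c)@Z+.005; xc=q@X; yc=q@Y
    r=(abs(zc-.060)<.004)&(q[:,2]<.17); print(' rim x',np.percentile(xc[r],[1,50,99]).round(4),'y',np.percentile(yc[r],[1,99]).round(4),r.sum(),' allY',np.percentile(yc,[.5,99.5]).round(4),'floor x',np.percentile(f@X,[1,99]).round(4),'y',np.percentile(f@Y,[1,99]).round(4), 'Zoff floor',(c@Z).round(4))
    l=q[(q[:,2]>.19)]; 
    if len(l)>40:
        c2,n2,m2=plane(l); print(' lid c',c2.round(4),'n',n2.round(3),m2.sum(),'elev of plane from case floor deg', np.degrees(np.arccos(n2@Z)).round(1),'zmax',l[:,2].max().round(3))
    # hasp: grey pixels near case above z .2
    hsv=cv2.cvtColor(im,cv2.COLOR_RGB2HSV); g=(hsv[...,1]<60)&(P[...,2]>.2)&(P[...,2]<.42)&(abs(P[...,0]-.43)<.06)&(P[...,1]>.3)&(P[...,1]<.6)
    hp=P[g]; 
    if len(hp)>10:
        c3,n3,m3=plane(hp,tol=.004); hh=hp[m3]; print(' hasp',len(hp),m3.sum(),c3.round(4),n3.round(3),hh.min(0).round(3),hh.max(0).round(3)); print(np.c_[(hp-0)@np.r_[h,0],hp[:,2]][::max(1,len(hp)//10)].round(3).tolist())
z=np.load('/tmp/scene.npz'); P=cloud(z['d'],z['K'],float(z['k1']),z['T']).reshape(-1,3)
t=P[(np.hypot(P[:,0]-.199,P[:,1]+.513)<.2)&(P[:,2]>.22)]
for a in np.arange(.22,.66,.03):
    s=t[(t[:,2]>=a)&(t[:,2]<a+.03)]
    if len(s): print(round(a-.231,3),len(s),(s.min(0)-[.199,-.513,0])[:2].round(3),(s.max(0)-[.199,-.513,0])[:2].round(3))
E
```

```text
top floor c [0.4355 0.3333 0.0696] n [-0.038 -0.509  0.86 ] tilt 30.7 yaw 85.8 810
 rim x [0.2935 0.3139 0.4285] y [-0.4804 -0.3312] 170  allY [-0.4802 -0.3311] floor x [0.2984 0.4061] y [-0.4778 -0.3412] Zoff floor -0.122
 lid c [0.4198 0.3337 0.2675] n [0.056 0.899 0.435] 155 elev of plane from case floor deg 94.2 zmax 0.297
 hasp 330 259 [0.4337 0.3442 0.2842] [0.028 0.488 0.872] [0.41  0.317 0.266] [0.458 0.375 0.303]
[[0.372, 0.256], [0.393, 0.273], [0.402, 0.268], [0.352, 0.298], [0.396, 0.271], [0.4, 0.272], [0.372, 0.284], [0.379, 0.284], [0.386, 0.279], [0.38, 0.235]]
scene floor c [0.4365 0.3545 0.2114] n [0.057 0.912 0.407] tilt 66.0 yaw -93.6 507Traceback (most recent call last):
  File "<stdin>", line 18, in <module>
    return _quantile_unchecked(
        a, q, axis, out, overwrite_input, method, keepdims, weights)
    return _ureduce(a,
                    func=_quantile_ureduce_func,
    ...<5 lines>...
                    overwrite_input=overwrite_input,
                    method=method)
    r = func(a, **kwargs)
    result = _quantile(arr,
                       quantiles=q,
    ...<2 lines>...
                       out=out,
                       weights=wgt)
    slices_having_nans = np.isnan(arr[-1, ...])
                                  ~~~^^^^^^^^^
IndexError: index -1 is out of bounds for axis 0 with size 0
```

```bash
cat >> h.py <<'E'
def rows(d,s=None):
    """world shift d -> tool shift in normalised units, at present heading"""
    s=s or ctrl.read_state(); return R.from_quat(s['tcp_rot']).inv().apply(d)/.4
def head(s): x=R.from_quat(s['tcp_rot']).apply([1,0,0]); return np.degrees(np.arctan2(x[1],x[0]))
O=np.array([.432,.348,.072]); psi=np.radians(86); H=np.array([np.cos(psi),np.sin(psi),0]); L=np.array([-H[1],H[0],0])
CX=H*np.cos(np.pi/6)+[0,0,.5]; CZ=np.cross(CX,L)
def case(x,y,z): return O+CX*x+L*y+CZ*z
def hx(p): return (np.asarray(p)-O)@H   # forward coordinate
E
python3 - <<'E'
from h import *
s=ctrl.read_state(); p=s['eef_pos']
for n in('scene','top'):
    z=np.load('/tmp/'+n+'.npz'); P=cloud(z['d'],z['K'],float(z['k1']),z['T']).reshape(-1,3)
    t=P[(np.hypot(P[:,0]-p[0],P[:,1]-p[1])<.16)&(P[:,2]>.22)]; l=R.from_quat(s['tcp_rot']).inv().apply(t-p)
    for a in np.arange(0,.4,.04):
        q=l[(-l[:,2]>=a)&(-l[:,2]<a+.04)]
        if len(q): print(n,a.round(2),len(q),q.min(0)[:2].round(3),q.max(0)[:2].round(3))
    for y0 in np.arange(-.4,.5,.1):
        q=P[(P[:,1]>y0)&(P[:,1]<y0+.1)&(P[:,0]>.33)&(P[:,2]<.5)]
        print(n,'y',y0.round(1),[ (q[(q[:,0]>x)&(q[:,0]<=x+.05)][:,2].max().round(2) if ((q[:,0]>x)&(q[:,0]<=x+.05)).any() else None) for x in(.33,.38,.43,.48,.53,.58)])
g=np.array([.377,-.3085,.012]); print('shift to grasp',rows(g-p,s).round(3),head(s))
q=np.load('/tmp/or_scene.npy');q=q[(q[:,2]<.4)&(q[:,2]>.02)]; rel=q-O
c=np.c_[rel@CX,rel@L,rel@CZ]; fl=c[(c[:,2]<.02)]; print('scene floor in case frame',np.median(fl,0).round(4),np.percentile(fl,[2,98],0).round(4).tolist())
rm=c[(abs(c[:,2]-.06)<.01)]; print(np.percentile(rm,[2,98],0).round(4).tolist()); print('lid y',np.percentile(c[c[:,2]>.12],[1,99],0).round(4).tolist())
E
```

```text
scene 0.04 41 [-0.015  0.028] [0.017 0.071]
scene 0.08 153 [-0.017  0.025] [0.016 0.069]
scene 0.12 79 [-0.028  0.001] [0.037 0.063]
scene 0.16 69 [-0.024 -0.013] [0.038 0.035]
scene 0.2 29 [-0.018 -0.006] [0.038 0.037]
scene 0.24 31 [-0.028  0.003] [0.039 0.046]
scene 0.28 167 [-0.047 -0.033] [0.05  0.046]
scene 0.32 170 [-0.045  0.033] [0.036 0.045]
scene 0.36 174 [-0.047 -0.077] [0.059 0.052]
scene y -0.4 [np.float64(0.04), np.float64(0.05), np.float64(0.04), np.float64(0.01), np.float64(0.18), np.float64(0.18)]
scene y -0.3 [np.float64(0.04), np.float64(0.04), np.float64(0.03), np.float64(0.01), np.float64(0.02), np.float64(0.08)]
scene y -0.2 [np.float64(0.03), np.float64(0.04), np.float64(0.04), np.float64(0.09), np.float64(0.21), np.float64(0.21)]
scene y -0.1 [np.float64(0.02), np.float64(0.01), np.float64(0.01), np.float64(0.15), np.float64(0.21), np.float64(0.21)]
scene y -0.0 [np.float64(0.02), np.float64(0.01), np.float64(0.01), np.float64(0.13), np.float64(0.21), np.float64(0.21)]
scene y 0.1 [np.float64(0.02), np.float64(0.01), np.float64(0.01), np.float64(0.01), np.flo
[... 1332 characters left out ...]
float64(0.01), np.float64(0.01), np.float64(0.01), np.float64(0.08)]
top y 0.2 [np.float64(0.11), np.float64(0.09), np.float64(0.09), np.float64(0.12), np.float64(0.01), np.float64(0.08)]
top y 0.3 [np.float64(0.29), np.float64(0.3), np.float64(0.3), np.float64(0.29), np.float64(0.01), np.float64(0.01)]
top y 0.4 [np.float64(0.12), np.float64(0.12), np.float64(0.12), np.float64(0.11), np.float64(0.01), np.float64(0.08)]
shift to grasp [ 0.6   -0.314  0.547] 21.18959323985806
scene floor in case frame [ 0.0031 -0.0038  0.006 ] [[-0.06, -0.0714, -0.0033], [0.0656, 0.0663, 0.0156]]
[[-0.0707, -0.0739, 0.0514], [0.0725, 0.0685, 0.0691]]
lid y [[0.0755, -0.0773, 0.1208], [0.0913, 0.0701, 0.2078]]
```

step_arm(plan=[0,0,0.01,-0.0397,0,0,0.01,-0.0397,0,0,0.01,-0.0397,0,0,0.01,-0.0397,0,0,0.01,-0.0397,0,0,0.01,-0.0397,0,0,0.01,-0.0397,0,0,0.01,-0.0397,0,0,0.01,-0.0397,0,0,0.01,-0.0397,0,0,0.01,-0.0397,0,0,0.01,-0.0397,0,0,0.01,-0.0397,0,0,0.01,-0.0397,0,0,0.01,-0.0397,0,0,0.01,-0.0397,0,0,0.01,-0.0397,0,0,0.01,-0.0397,0,0,0.01,-0.0397,0,0,0.01,-0.0397], grip=-1)

```text
t: 1.82
eef_pos: [0.1988, -0.5127, 0.1508]
tcp_rot: [0.135, 0.991, 0.0, -0.0]
wrist_force: [-0.6, 0.5, -0.2]
width: 1.001
grasp_force: 0.0
```

step_arm(plan=[-0.036,0.077,0,0,-0.036,0.077,0,0,-0.036,0.077,0,0,-0.036,0.077,0,0,-0.036,0.077,0,0,-0.036,0.077,0,0,-0.036,0.077,0,0,-0.036,0.077,0,0,0,0,0,0])

```text
t: 2.57
eef_pos: [0.3795, -0.3033, 0.1513]
tcp_rot: [0.136, 0.991, 0.001, 0.0]
wrist_force: [-0.5, -0.3, -0.5]
width: 0.999
grasp_force: 0.0
```

```bash
sed -i 's/O=np.array(\[.432/O=np.array([.434/' h.py; python3 - <<'E'
from h import *
s=ctrl.read_state(); print(s['t'],s['eef_pos'].round(4),head(s),s['joint_positions'].round(2))
im,d,K,k1,T=grab('wrist','w1.png'); P=cloud(d,K,k1,T)
m=((P[...,2]>.02)&(P[...,2]<.05)&(d>0)&(P[...,1]<-.22)).astype(np.uint8)
c=max(cv2.findContours(m,0,2)[0],key=cv2.contourArea); zt=np.median(P[...,2][cv2.drawContours(m*0,[c],-1,1,-1)>0])
w=onz(c.reshape(-1,2),zt,K,k1,T); r=cv2.minAreaRect((w[:,:2]*1000).astype(np.float32)); print('zt',zt,r, cv2.boundingRect(c)); print(cv2.boxPoints(r).round(0).tolist())
E
```

```text
2.5667 [ 0.3795 -0.3033  0.1513] 164.34697543330313 [-0.85  0.19 -0.28  1.1   0.   -0.58]
zt 0.03264647716513164 ((417.4530029296875, -319.81256103515625), (44.93403244018555, 111.45240020751953), 74.3630142211914) (218, 172, 55, 122)
[[358.0, -326.0], [465.0, -356.0], [477.0, -313.0], [370.0, -283.0]]
```

step_arm(plan=[0,-0.014,0.058,0,0,0,0.058,0,0,0,0.058,0,0,0,0.058,0,0,0,0.058,0,0,0,0.058,0,0,0,0,0])

```text
t: 3.2
eef_pos: [0.3734, -0.3117, 0.0085]
tcp_rot: [0.139, 0.99, 0.002, -0.002]
wrist_force: [0.4, 1.0, -0.4]
width: 0.996
grasp_force: 0.0
```

step_arm(plan=[0,0,0,0,0,0,0,0,0,0,0,0,0,0,0,0,0,0,0,0,0,0,0,0], grip=1)

```text
t: 3.7
eef_pos: [0.3762, -0.3137, 0.0139]
tcp_rot: [0.138, 0.99, -0.001, 0.001]
wrist_force: [-2.0, -0.3, 6.9]
width: 0.523
grasp_force: 61.0
```

step_arm(plan=[0,0,-0.04,0,0,0,-0.04,0,0,0,-0.03,-0.0378,0,0,-0.03,-0.0378,0,0,-0.03,-0.0378,0,0,-0.03,-0.0378,0,0,-0.03,-0.0378,0,0,-0.03,-0.0378,0,0,-0.03,-0.0378,0,0,-0.03,-0.0378,0,0,-0.03,-0.0378,0,0,-0.03,-0.0378,0,0,-0.03,-0.0378,0,0,-0.03,-0.0378,0,0,-0.03,-0.0378,0,0,0,-0.0378,0,0,0,-0.0378,0,0,0,0])

```text
t: 5.2
eef_pos: [0.3756, -0.3128, 0.2014]
tcp_rot: [-0.685, 0.728, -0.001, -0.0]
wrist_force: [0.0, 0.6, -1.0]
width: 0.528
grasp_force: 61.3
```

step_arm(plan=[-0.05,-0.001,0,0,-0.09,-0.002,0,0,-0.095,-0.002,0,0,-0.095,-0.002,0,0,-0.095,-0.002,0,0,-0.095,-0.002,0,0,-0.095,-0.002,0,0,-0.095,-0.002,0,0,-0.095,-0.002,0,0,-0.095,-0.002,0,0,-0.095,-0.002,0,0,-0.095,-0.002,0,0,-0.095,-0.002,0,0,-0.07,-0.002,0,0,-0.03,-0.002,0,0,0,0,0,0,0,0,0,0])

```text
t: 6.62
eef_pos: [0.4212, 0.1994, 0.2003]
tcp_rot: [-0.683, 0.731, -0.0, -0.0]
wrist_force: [-0.3, -0.2, -1.2]
width: 0.529
grasp_force: 61.3
```

```bash
python3 - <<'E'
from h import *
s=ctrl.read_state(); print(s['t'],s['eef_pos'].round(4),head(s),'hx',hx(s['eef_pos']),'lat',(s['eef_pos']-O)@L,s['width'],s['joint_positions'].round(2))
im,d,K,k1,T=grab('scene','s1.png'); P=cloud(d,K,k1,T)
x=P-O; fx=x@H; la=x@L
m=(abs(la)<.05)&(fx>-.12)&(fx<.05)&(P[...,2]>.14)&(P[...,2]<.26)
q=np.c_[fx[m],la[m],P[m][:,2]]; print(m.sum(), q.min(0).round(3),q.max(0).round(3))
cv2.imwrite('pics/s1c.png',cv2.resize(im[60:230,170:340,::-1],None,fx=3.5,fy=3.5))
E
```

```text
6.6167 [0.4212 0.1994 0.2003] -93.86891338415528 hx -0.14917596190395668 lat 0.002361425902761928 0.5288060432969001 [ 0.26  0.13 -0.23  1.22 -0.   -1.24]
34 [-0.014 -0.05   0.14 ] [0.037 0.05  0.256]
```

View pics/s1c.png

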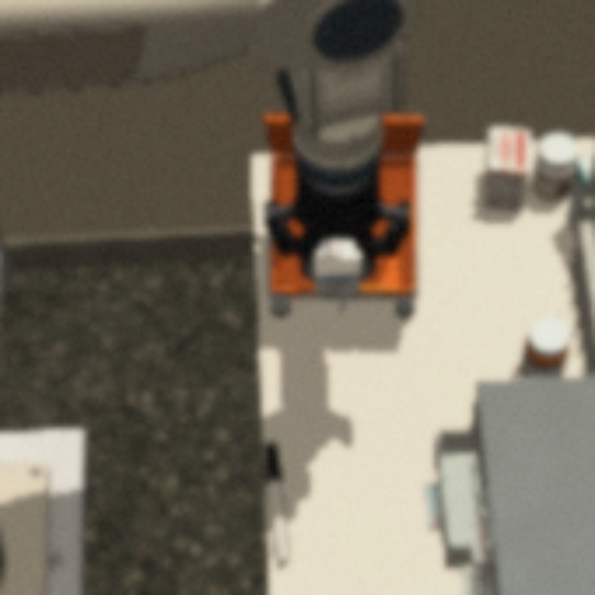

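step_arm(plan=[0,0,0.05,0,0,0,0.07,0,0,0,0.07,0,0,0,0.05,0,0,0,0,0])

```text
t: 7.08
eef_pos: [0.42, 0.1974, 0.1015]
tcp_rot: [-0.682, 0.732, 0.001, -0.002]
wrist_force: [-0.7, 0.3, -1.3]
width: 0.524
grasp_force: 61.3
```

step_arm(plan=[0,0,0.01,0,0,0,0.01,0,0,0,0.01,0,0,0,0.01,0,0,0,0.01,0,0,0,0,0])

```text
t: 7.58
eef_pos: [0.4231, 0.1979, 0.086]
tcp_rot: [-0.682, 0.731, -0.002, 0.001]
wrist_force: [0.3, -8.6, 7.8]
width: 0.525
grasp_force: 65.3
```

step_arm(plan=[0,0,0.01,0,0,0,0.01,0,0,0,0.01,0,0,0,0.005,0,0,0,0,0,0,0,0,0])

```text
t: 8.08
eef_pos: [0.4232, 0.1976, 0.0721]
tcp_rot: [-0.682, 0.731, -0.002, 0.001]
wrist_force: [1.5, -11.3, 6.8]
width: 0.521
grasp_force: 70.0
```

```bash
cat >> h.py <<'E'
def carton(names=('scene','top'),lo=-.16,hi=.07):
    """fit line to carton top in the (forward,z) section"""
    for n in names:
        im,d,K,k1,T=grab(n); P=cloud(d,K,k1,T); hsv=cv2.cvtColor(im,cv2.COLOR_RGB2HSV)
        x=P-O; f=x@H; la=x@L
        m=(hsv[...,1]<70)&(hsv[...,2]>90)&(abs(la)<.045)&(f>lo)&(f<hi)&(P[...,2]>.06)&(P[...,2]<.21)&(d>0)
        if m.sum()<15: print(n,m.sum()); continue
        a=np.c_[f[m],P[m][:,2]]; p=np.polyfit(a[:,0],a[:,1],1)
        print(n,m.sum(),'tilt',np.degrees(np.arctan(p[0])).round(1),'f',a[:,0].min().round(3),a[:,0].max().round(3),'z',a[:,1].min().round(3),a[:,1].max().round(3),'lat',la[m].min().round(3),la[m].max().round(3),'case z top',np.median(x[m]@CZ).round(3))
E
python3 - <<'E'
from h import *
s=ctrl.read_state(); print(s['t'],s['eef_pos'].round(4),'hx',hx(s['eef_pos']),s['wrist_force'].round(1),s['width'])
carton()
E
```

```text
8.0833 [0.4232 0.1976 0.0721] hx -0.15076351244342812 [  1.5 -11.3   6.8] 0.5212507186646143
scene 107 tilt 10.1 f -0.16 -0.133 z 0.079 0.148 lat -0.032 0.025 case z top 0.095
top 46 tilt -64.8 f 0.015 0.065 z 0.104 0.207 lat -0.042 0.045 case z top 0.001
```

```bash
python3 - <<'E'
from h import *
a=grab('scene')[0][90:190,220:320]; b=grab('top')[0][150:250,120:220]; c=grab('wrist')[0]
o=np.hstack([cv2.resize(a,(270,270),interpolation=2),cv2.resize(b,(270,270),interpolation=2),cv2.resize(c,(260,270))]); cv2.imwrite('pics/t1.png',o[:,:,::-1])
E
```

```text
(no output)
```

View pics/t1.png

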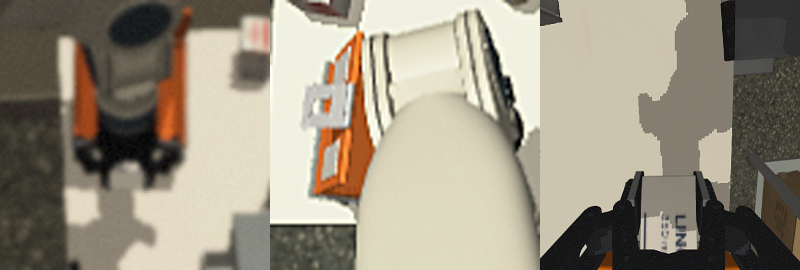

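```bash
cat >> h.py <<'E'
def tail():
    s=ctrl.read_state(); im,d,K,k1,T=grab('wrist'); P=cloud(d,K,k1,T); hsv=cv2.cvtColor(im,cv2.COLOR_RGB2HSV)
    q=P-s['eef_pos']; la=q@L; f=q@H
    m=(abs(la)<.02)&(f>-.06)&(f<.06)&(q[...,2]>-.03)&(q[...,2]<.06)&(d>0)&(hsv[...,2]>70)
    a=np.c_[f[m],q[m][:,2]]
    for z0 in np.arange(-.03,.06,.006):
        k=(a[:,1]>=z0)&(a[:,1]<z0+.006)
        if k.sum()>5: print(z0.round(3),k.sum(),'f min/med/max',np.percentile(a[k,0],[2,50,98]).round(4))
E
python3 - <<'E'
from h import *
tail()
E
```

```text
0.012 1517 f min/med/max [-0.0119 -0.0091 -0.0051]
0.018 2928 f min/med/max [-0.007  -0.001   0.0052]
0.024 2904 f min/med/max [0.0033 0.0096 0.0156]
0.03 2849 f min/med/max [0.0138 0.0197 0.0247]
0.036 56 f min/med/max [0.0223 0.0244 0.0255]
```

The wrist depth shows the carton's top sloping at about 32° nose up, so the pre-tilt worked. I'll carry it in now, parallel to the case floor.

step_arm(plan=[0,0,-0.02,0,0,0,-0.018,0,-0.0275,0,-0.016,0,-0.0275,0,-0.016,0,-0.0275,0,-0.016,0,-0.0275,0,-0.016,0,-0.0275,0,-0.016,0,-0.0275,0,-0.016,0,0,0,0,0,0,0,0,0])

```text
t: 9.22
eef_pos: [0.4258, 0.266, 0.1238]
tcp_rot: [-0.684, 0.73, -0.0, 0.0]
wrist_force: [0.4, -0.0, -0.7]
width: 0.524
grasp_force: 68.9
```

step_arm(plan=[-0.0095,0,0.0205,0,-0.0095,0,0.0205,0,-0.0095,0,0.0205,0,-0.0095,0,0.0205,0,0,0,0,0,0,0,0,0])

```text
t: 9.72
eef_pos: [0.4264, 0.2802, 0.09]
tcp_rot: [-0.683, 0.73, 0.0, -0.001]
wrist_force: [-0.1, 0.3, -0.9]
width: 0.523
grasp_force: 68.8
```

```bash
python3 - <<'E'
from h import *
s=ctrl.read_state(); print(s['t'],s['eef_pos'].round(4),'hx',hx(s['eef_pos']),'lat',(s['eef_pos']-O)@L,s['wrist_force'].round(1),s['width'])
tail()
E
```

```text
9.7167 [0.4264 0.2802 0.09  ] hx -0.06813923948928599 lat 0.002821871860753231 [-0.1  0.3 -0.9] 0.5234789340515343
-0.03 308 f min/med/max [-0.0299 -0.0226 -0.0027]
-0.024 235 f min/med/max [-0.0221 -0.0087 -0.0064]
-0.018 159 f min/med/max [-0.0127 -0.0118 -0.0101]
-0.012 165 f min/med/max [-0.016  -0.015  -0.0136]
-0.006 1076 f min/med/max [-0.0238 -0.0218 -0.017 ]
-0.0 49 f min/med/max [-0.0231 -0.022  -0.0206]
0.012 1510 f min/med/max [-0.0118 -0.0091 -0.0049]
0.018 2967 f min/med/max [-0.0072 -0.0009  0.0055]
0.024 2995 f min/med/max [0.0036 0.01   0.0163]
0.03 2716 f min/med/max [0.0142 0.02   0.0251]
0.036 31 f min/med/max [0.0224 0.0249 0.026 ]
```

step_arm(plan=[0,0,0,0,0,0,0,0,0,0,0,0,0,0,0,0,0,0,0,0,0,0,0,0], grip=-0.6)

```text
t: 10.27
eef_pos: [0.4269, 0.2803, 0.091]
tcp_rot: [-0.683, 0.73, -0.0, 0.0]
wrist_force: [-0.6, -0.8, 0.4]
width: 0.801
grasp_force: 0.0
```

step_arm(plan=[0.01,0,-0.05,0,0.03,0,-0.07,0,0.05,0,-0.08,0,0.05,0,-0.08,0,0.05,0,-0.08,0,0.05,0,-0.05,0,0,0,0,0,0,0,0,0])

```text
t: 10.93
eef_pos: [0.4209, 0.184, 0.256]
tcp_rot: [-0.682, 0.731, -0.001, 0.001]
wrist_force: [-0.6, 0.7, -1.3]
width: 0.802
grasp_force: 0.0
```

```bash
cat >> h.py <<'E'
def incase(n):
    im,d,K,k1,T=grab(n); P=cloud(d,K,k1,T); hsv=cv2.cvtColor(im,cv2.COLOR_RGB2HSV)
    x=P-O; c=np.stack([x@CX,x@L,x@CZ],-1)
    m=((hsv[...,1]<110)&(hsv[...,2]>60)&(abs(c[...,0])<.064)&(abs(c[...,1])<.068)&(c[...,2]>.012)&(c[...,2]<.1)&(d>0)).astype(np.uint8)
    print(n,m.sum())
    if m.sum()<30: return
    q=c[m>0]; A=np.c_[q[:,:2],np.ones(len(q))]; k=np.linalg.lstsq(A,q[:,2],rcond=None)[0]
    r=cv2.minAreaRect((q[:,:2]*1000).astype(np.float32)); print(' z=a x+b y+c',k.round(3),'pct z',np.percentile(q[:,2],[3,50,97]).round(3),r)
E
python3 - <<'E'
from h import *
s=ctrl.read_state(); print(s['t'],s['eef_pos'].round(4),'hx',hx(s['eef_pos']),s['width'])
incase('scene');incase('top');incase('wrist')
a=grab('scene')[0][85:185,220:320]; b=grab('top')[0][150:250,120:220]; c=grab('wrist')[0]
o=np.hstack([cv2.resize(a,(270,270),interpolation=2),cv2.resize(b,(270,270),interpolation=2),cv2.resize(c,(260,270))]); cv2.imwrite('pics/t2.png',o[:,:,::-1])
E
```

```text
10.9333 [0.4209 0.184  0.256 ] hx -0.16451104925226184 0.802034814417115
scene 236
 z=a x+b y+c [-0.007 -0.005  0.04 ] pct z [0.032 0.04  0.047] ((-27.33355712890625, 1.1300697326660156), (71.18495178222656, 44.29743194580078), 0.3032567501068115)
top 0
wrist 4105
 z=a x+b y+c [-0.001  0.     0.039] pct z [0.037 0.039 0.04 ] ((-10.43978500366211, 0.6401290893554688), (107.08573150634766, 43.96644973754883), 0.35123610496520996)
```

View pics/t2.png

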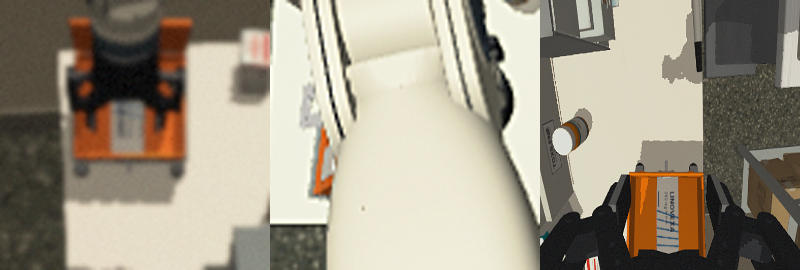

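The case is at crop (130,130). The carton lies flat and centred on the floor, with its top at case z = 39 mm in both the scene and wrist views. Next I'll go behind the lid with the fingers closed.

step_arm(plan=[0,0.03,-0.065,0,0,0.03,-0.065,0,0,0.03,-0.065,0,0,0.03,-0.065,0,-0.0745,0,0,0,-0.0745,0,0,0,-0.0745,0,0,0,-0.0745,0,0,0,-0.0745,0,0,0,-0.0745,0,0,0,0,0,0,0,0,0,0,0], grip=1)

```text
t: 12.23
eef_pos: [0.3842, 0.3677, 0.3573]
tcp_rot: [-0.684, 0.729, 0.0, -0.001]
wrist_force: [-0.4, 0.5, -0.3]
width: 0.001
grasp_force: 0.0
```

```bash
python3 - <<'E'
from h import *
s=ctrl.read_state(); print(s['t'],s['eef_pos'].round(4),'hx',hx(s['eef_pos']).round(4),'lat',((s['eef_pos']-O)@L).round(4),s['width'],s['joint_positions'].round(2),head(s))
im,d,K,k1,T=grab('scene'); P=cloud(d,K,k1,T); x=P-O; f=x@H; la=x@L
m=(abs(la)<.03)&(f>-.08)&(f<.08)&(P[...,2]>.24)&(P[...,2]<.33)&(d>0); print(m.sum(),f[m].min().round(3),f[m].max().round(3),P[m][:,2].max().round(3))
E
```

```text
12.2333 [0.3842 0.3677 0.3573] hx 0.0162 lat 0.0511 0.0012075968500781177 [ 0.61  0.23  0.29  1.64 -0.   -0.9 ] -93.66222730610184
195 -0.03 0.03 0.306
```

step_arm(plan=[0,0,0.0545,0,0,0,0.0545,0,0,0,0.0545,0,0,0,0.0545,0,0,0,0,0,0.027,0,0.0105,0,0.027,0,0.0105,0,0.027,0,0.0105,0,0.027,0,0.0105,0,0.0175,0,0.018,0,0.0175,0,0.018,0,0.0175,0,0.018,0,0.0175,0,0.018,0,0,0,0,0])

```text
t: 13.45
eef_pos: [0.3796, 0.2937, 0.2265]
tcp_rot: [-0.683, 0.731, -0.0, -0.0]
wrist_force: [0.4, -0.4, 0.5]
width: 0.004
grasp_force: 0.0
```

step_arm(plan=[0.01,0,0.023,0,0.01,0,0.023,0,0.01,0,0.023,0,0.01,0,0.023,0,0.009,0,0.018,0,0.009,0,0.018,0,0.009,0,0.018,0,0,0,0,0])

```text
t: 14.12
eef_pos: [0.3773, 0.2675, 0.1661]
tcp_rot: [-0.683, 0.73, 0.0, -0.001]
wrist_force: [0.3, -0.0, 0.2]
width: -0.003
grasp_force: 0.0
```

```bash
python3 - <<'E'
from h import *
s=ctrl.read_state(); print(s['t'],s['eef_pos'].round(4),'hx',hx(s['eef_pos']).round(4),'lat',((s['eef_pos']-O)@L).round(4),s['wrist_force'].round(1))
a=grab('scene')[0][60:200,200:340]; b=grab('top')[0][130:250,110:230]
o=np.hstack([cv2.resize(a,(390,390),interpolation=2),cv2.resize(b,(390,390),interpolation=2)]); cv2.imwrite('pics/l1.png',o[:,:,::-1])
E
```

```text
14.1167 [0.3773 0.2675 0.1661] hx -0.0843 lat 0.051 [ 0.3 -0.   0.2]
```

View pics/l1.png

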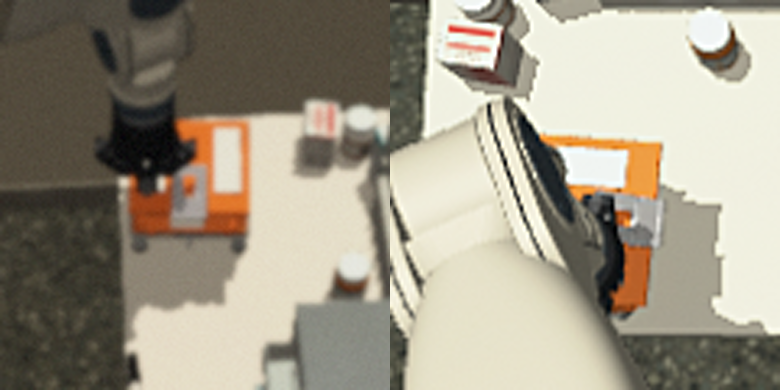

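step_arm(plan=[0,0,0.03,0,0,0,0.03,0,0,0,0.03,0,0,0,0.03,0,0,0,0.01,0,0,0,0.01,0,0,0,0,0])

```text
t: 14.8
eef_pos: [0.3779, 0.2684, 0.1115]
tcp_rot: [-0.683, 0.73, 0.0, -0.0]
wrist_force: [-0.1, 0.4, 0.4]
width: -0.008
grasp_force: 0.0
```

step_arm(plan=[0,0,0.01,0,0,0,0.01,0,0,0,0,0])

```text
t: 15.05
eef_pos: [0.3789, 0.269, 0.1076]
tcp_rot: [-0.683, 0.73, -0.001, 0.003]
wrist_force: [-11.3, -6.3, 41.7]
width: 0.003
grasp_force: 19.8
```

step_arm(plan=[0,0,-0.05,0,0,0,-0.06,0,-0.04,0,-0.06,0,-0.06,0,-0.06,0,-0.06,0,-0.06,0,0,0,0,0])

```text
t: 15.55
eef_pos: [0.3841, 0.3359, 0.2243]
tcp_rot: [-0.684, 0.73, -0.0, 0.004]
wrist_force: [-0.6, -0.3, -0.4]
width: 0.003
grasp_force: 0.0
```

```bash
cat >> h.py <<'E'
def lidhasp(names=('scene','top')):
    for n in names:
        im,d,K,k1,T=grab(n); P=cloud(d,K,k1,T); hsv=cv2.cvtColor(im,cv2.COLOR_RGB2HSV); x=P-O; c=np.stack([x@CX,x@L,x@CZ],-1)
        o=(hsv[...,0]<18)&(hsv[...,1]>150)&(abs(c[...,1])<.08)&(c[...,0]>-.08)&(c[...,0]<.08)&(c[...,2]>.05)&(c[...,2]<.1)&(d>0)
        if o.sum()>50:
            q=c[o]; k=np.polyfit(q[:,0],q[:,2],1); print(n,'lid',o.sum(),'slope rad',(-k[0]).round(3),'z mid',k[1].round(4),'y',np.percentile(q[:,1],[1,99]).round(4),'x',np.percentile(q[:,0],[1,99]).round(4))
        g=(hsv[...,1]<70)&(abs(c[...,1])<.03)&(c[...,0]<-.0)&(c[...,0]>-.15)&(c[...,2]>-.01)&(c[...,2]<.15)&(d>0)&((c[...,2]>.074)|(c[...,0]<-.073))
        if g.sum()>10:
            q=c[g]; a=np.degrees(np.arctan2(-(q[:,0]+.077),-(q[:,2]-.068)))%360; r=np.hypot(q[:,0]+.077,q[:,2]-.068)
            k=(r>.02)&(r<.066); print(n,'hasp',k.sum(),'angle pct',np.percentile(a[k],[10,50,90]).round(1) if k.any() else None,'rmax',r[k].max().round(3) if k.any() else None,'y',np.percentile(q[k,1],[2,98]).round(3) if k.any() else None)
E
python3 - <<'E'
from h import *
s=ctrl.read_state(); print(s['t'],s['eef_pos'].round(4),'hx',hx(s['eef_pos']).round(4),'lat',((s['eef_pos']-O)@L).round(4),s['wrist_force'].round(1))
lidhasp()
E
```

```text
15.55 [0.3841 0.3359 0.2243] hx -0.0155 lat 0.049 [-0.6 -0.3 -0.4]
scene lid 825 slope rad -0.001 z mid 0.0687 y [-0.075   0.0729] x [-0.0718  0.069 ]
scene hasp 79 angle pct [219.3 231.1 237.4] rmax 0.066 y [-0.017  0.02 ]
top lid 1078 slope rad -0.003 z mid 0.0684 y [-0.0736  0.0762] x [-0.0714  0.0673]
top hasp 107 angle pct [228.  231.5 235. ] rmax 0.063 y [-0.02   0.021]
```

step_arm(plan=[0.037,-0.061,0,0,0.037,-0.061,0,0,0,0,0.073,0,0,0,0.073,0,0,0,0.073,0,0,0,0,0])

```text
t: 16.15
eef_pos: [0.4281, 0.2977, 0.1284]
tcp_rot: [-0.683, 0.731, 0.0, -0.002]
wrist_force: [1.1, -0.4, 1.4]
width: -0.002
grasp_force: 0.0
```

step_arm(plan=[0.031,0,0,0,0.031,0,0,0,0.031,0,0,0,0.024,0,0.003,0,0.024,0,0.003,0,0.024,0,0.003,0,0.021,0,0.02,0,0.021,0,0.02,0,0.019,0,0.0275,0,0.019,0,0.0275,0,0,0,0,0])

```text
t: 17.07
eef_pos: [0.421, 0.2, 0.0881]
tcp_rot: [-0.683, 0.731, 0.001, -0.002]
wrist_force: [-0.7, 0.3, -0.8]
width: -0.0
grasp_force: 0.0
```

```bash
python3 - <<'E'
from h import *
s=ctrl.read_state(); print(s['t'],s['eef_pos'].round(4),'hx',hx(s['eef_pos']).round(4),'lat',((s['eef_pos']-O)@L).round(4),s['wrist_force'].round(1))
lidhasp(('scene','top'))
E
```

```text
17.0667 [0.421  0.2    0.0881] hx -0.1486 lat 0.0027 [-0.7  0.3 -0.8]
scene lid 202 slope rad -0.0 z mid 0.069 y [-0.0752  0.0733] x [-0.0707  0.0671]
scene hasp 104 angle pct [109.2 118.9 156.1] rmax 0.066 y [-0.022  0.018]
top lid 381 slope rad 0.072 z mid 0.0717 y [-0.0706  0.076 ] x [0.0353 0.0694]
```

step_arm(plan=[0.003,0,0.02,0,0.002,0,0.02,0,-0.021,0,0.02,0,-0.021,0,0.02,0,-0.019,0,0.011,0,-0.019,0,0.011,0,-0.006,0,0,0,0,0,0,0])

```text
t: 17.83
eef_pos: [0.4238, 0.2329, 0.0487]
tcp_rot: [-0.683, 0.73, -0.001, -0.002]
wrist_force: [-0.0, -13.7, -0.6]
width: 0.003
grasp_force: 0.0
```

```bash
python3 - <<'E'
from h import *
s=ctrl.read_state(); print(s['t'],s['eef_pos'].round(4),'hx',hx(s['eef_pos']).round(4),'lat',((s['eef_pos']-O)@L).round(4),s['wrist_force'].round(1))
E
```

```text
17.8333 [0.4238 0.2329 0.0487] hx -0.1155 lat 0.0021 [ -0.  -13.7  -0.6]
```

step_arm(plan=[0.04,0,0,0,0.06,0,-0.06,0,0.03,0,-0.08,0,0,0,-0.08,0,0,0,0,0,0,0,0,0], grip=-0.5)

```text
t: 18.33
eef_pos: [0.4222, 0.1829, 0.1391]
tcp_rot: [-0.683, 0.73, -0.001, 0.002]
wrist_force: [-0.3, -0.4, -0.1]
width: 0.747
grasp_force: 0.0
```

```bash
python3 - <<'E'
from h import *
s=ctrl.read_state(); print(s['t'],s['eef_pos'].round(4),'hx',hx(s['eef_pos']).round(4),'lat',((s['eef_pos']-O)@L).round(4),s['width'])
lidhasp(('scene','wrist'))
im,d,K,k1,T=grab('wrist'); P=cloud(d,K,k1,T); x=P-O; f=x@H; la=x@L
for l0 in(-.045,-.03,-.018,0.0,.018,.03,.045):
    print('lat',l0,[ (round(z,3), f[k].min().round(4) if (k:=(abs(la-l0)<.004)&(abs(P[...,2]-z)<.003)&(f>-.13)&(f<-.03)&(d>0)).sum()>2 else None) for z in(.1,.094,.088,.08,.07,.06,.05,.04,.032)])
np.savez('/tmp/w2',P=P)
cv2.imwrite('pics/w2.png',cv2.resize(im[180:,120:400,::-1],None,fx=2.8,fy=2.8,interpolation=2))
E
```

```text
18.3333 [0.4222 0.1829 0.1391] hx -0.1655 lat 0.0002 0.7471412759329615
scene lid 128 slope rad -0.009 z mid 0.0682 y [-0.0749  0.0731] x [-0.0663  0.068 ]
scene hasp 27 angle pct [ 4.3  5.9 20.1] rmax 0.064 y [-0.022  0.021]
wrist lid 4281 slope rad -0.069 z mid 0.0718 y [-0.0526  0.0539] x [-0.0748 -0.0463]
wrist hasp 707 angle pct [ 5.9  8.6 16.6] rmax 0.063 y [-0.023  0.018]
lat -0.045 [(0.1, np.float64(-0.0945)), (0.094, np.float64(-0.0985)), (0.088, None), (0.08, np.float64(-0.0912)), (0.07, np.float64(-0.0864)), (0.06, np.float64(-0.0805)), (0.05, np.float64(-0.0742)), (0.04, np.float64(-0.0673)), (0.032, np.float64(-0.0664))]
lat -0.03 [(0.1, np.float64(-0.0948)), (0.094, np.float64(-0.0982)), (0.088, None), (0.08, None), (0.07, np.float64(-0.0836)), (0.06, np.float64(-0.0777)), (0.05, np.float64(-0.0712)), (0.04, None), (0.032, np.float64(-0.0666))]
lat -0.018 [(0.1, np.float64(-0.0992)), (0.094, np.float64(-0.1069)), (0.088, np.float64(-0.1062)), (0.08, None), (0.07, np.float64(-0.0948)), (0.06, np.float64(-0.0895)), (0.05, np.float64(-0.0841)), (0.04, np.float64(-0.0794)),
[... 343 characters left out ...]
64(-0.1063)), (0.08, None), (0.07, np.float64(-0.0944)), (0.06, np.float64(-0.089)), (0.05, np.float64(-0.0834)), (0.04, np.float64(-0.0797)), (0.032, np.float64(-0.08))]
lat 0.03 [(0.1, np.float64(-0.0953)), (0.094, np.float64(-0.0991)), (0.088, np.float64(-0.0973)), (0.08, None), (0.07, np.float64(-0.0841)), (0.06, np.float64(-0.0763)), (0.05, np.float64(-0.0703)), (0.04, np.float64(-0.0665)), (0.032, np.float64(-0.0665))]
lat 0.045 [(0.1, np.float64(-0.094)), (0.094, np.float64(-0.0985)), (0.088, np.float64(-0.097)), (0.08, np.float64(-0.0917)), (0.07, np.float64(-0.0869)), (0.06, np.float64(-0.0806)), (0.05, np.float64(-0.0736)), (0.04, np.float64(-0.0693)), (0.032, np.float64(-0.0668))]
```

View pics/w2.png

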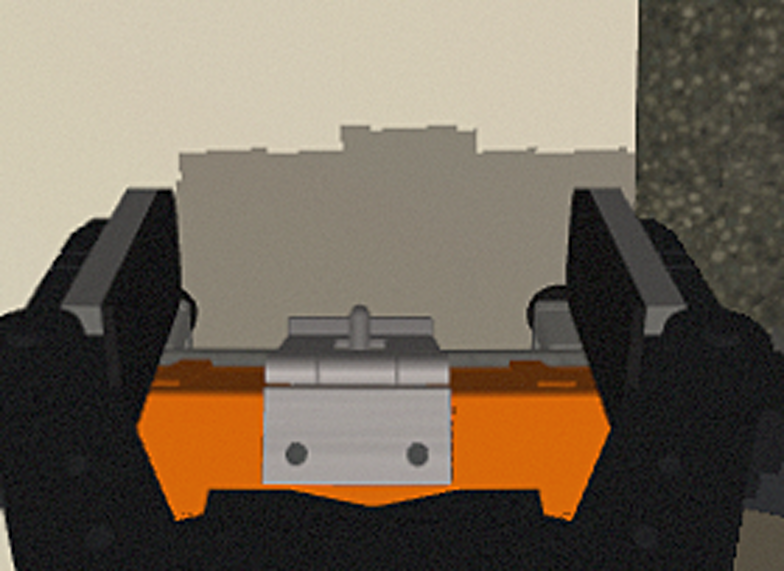

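The hasp swung almost home, and the staple shows through the slot at (360,325). I'll fit the remaining angle relative to the case front.

```bash
cat >> h.py <<'E'
def haspangle(P):
    x=P-O; c=np.stack([x@CX,x@L,x@CZ],-1); la=abs(c[...,1])
    def fit(m):
        q=c[m]; k=np.polyfit(q[:,2],q[:,0],1)
        for _ in range(3):
            r=abs(np.polyval(k,q[:,2])-q[:,0]); q=q[r<max(.0008,2*np.median(r))]; k=np.polyfit(q[:,2],q[:,0],1)
        return k,len(q)
    s=fit((la>.010)&(la<.020)&(c[...,2]>.014)&(c[...,2]<.052)&(c[...,0]<-.074)&(c[...,0]>-.11))
    f=fit((la>.028)&(la<.060)&(c[...,2]>.014)&(c[...,2]<.052)&(c[...,0]<-.062)&(c[...,0]>-.085))
    print('strap',s[0].round(4),s[1],'front',f[0].round(4),f[1],'rel deg',np.degrees(s[0][0]-f[0][0]).round(1),'gap at z=.05,.02',[(np.polyval(f[0],z)-np.polyval(s[0],z)).round(4) for z in(.05,.035,.02)])
E
python3 - <<'E'
from h import *
haspangle(np.load('/tmp/w2.npz')['P'])
im,d,K,k1,T=grab('scene'); haspangle(cloud(d,K,k1,T))
E
```

```text
strap [ 0.034  -0.0831] 145 front [-0.0155 -0.0731] 467 rel deg 2.8 gap at z=.05,.02 [np.float64(0.0075), np.float64(0.0083), np.float64(0.009)]Traceback (most recent call last):
  File "<stdin>", line 3, in <module>
  File "h.py", line 74, in haspangle
    f=fit((la>.028)&(la<.060)&(c[...,2]>.014)&(c[...,2]<.052)&(c[...,0]<-.062)&(c[...,0]>-.085))
  File "h.py", line 69, in fit
    q=c[m]; k=np.polyfit(q[:,2],q[:,0],1)
              ~~~~~~~~~~^^^^^^^^^^^^^^^^^
    raise TypeError("expected non-empty vector for x")
TypeError: expected non-empty vector for x
```

step_arm(plan=[-0.025,0,0.064,0,-0.025,0,0.064,0,0,0,0.064,0,0,0,0,0,0,0,0,0,0,0,0,0])

```text
t: 19.03
eef_pos: [0.4227, 0.2021, 0.0614]
tcp_rot: [-0.683, 0.73, 0.0, -0.0]
wrist_force: [-0.5, -0.8, 0.5]
width: 0.75
grasp_force: 0.0
```

```bash
python3 - <<'E'
from h import *
s=ctrl.read_state(); print(s['t'],s['eef_pos'].round(4),'hx',hx(s['eef_pos']).round(4),s['wrist_force'].round(1))
im,d,K,k1,T=grab('wrist'); P=cloud(d,K,k1,T); haspangle(P)
P2=cloud(grab('wrist')[1],K,k1,T); haspangle(P2)
cv2.imwrite('pics/w3.png',cv2.resize(im[180:,120:400,::-1],None,fx=2.8,fy=2.8,interpolation=2))
E
```

```text
19.0333 [0.4227 0.2021 0.0614] hx -0.1463 [-0.5 -0.8  0.5]
strap [ 0.0401 -0.0836] 325 front [-0.1077 -0.071 ] 19 rel deg 8.5 gap at z=.05,.02 [np.float64(0.0052), np.float64(0.0074), np.float64(0.0096)]
strap [ 0.0423 -0.0839] 358 front [ 0.0119 -0.0732] 26 rel deg 1.7 gap at z=.05,.02 [np.float64(0.0092), np.float64(0.0096), np.float64(0.0101)]
```

View pics/w3.png

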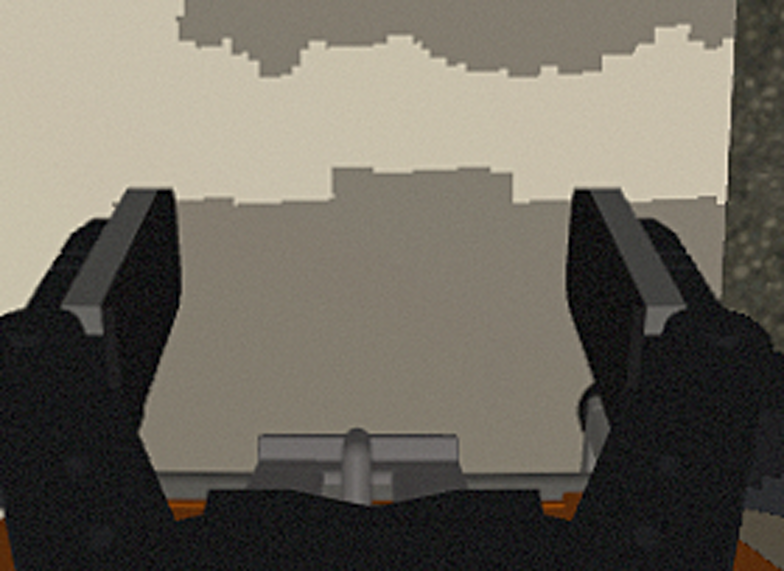

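The hasp lip is at (355,445) and the staple post stands through the slot at (355,470). The gap to the front at the tip is 9–10 mm against 8.5 mm at home, so the hasp is home within about 2°. I'll retract, check the bystander carton and hand in.

step_arm(plan=[0.06,0,0,0,0.08,0,-0.05,0,0.05,0,-0.08,0,0,0,-0.08,0,0,0,-0.05,0,0,0,0,0,0,0,0,0,0,0,0,0])

```text
t: 19.8
eef_pos: [0.4172, 0.1261, 0.1649]
tcp_rot: [-0.683, 0.73, -0.0, 0.0]
wrist_force: [-0.7, 0.2, -0.7]
width: 0.744
grasp_force: 0.0
```

```bash
python3 - <<'E'
from h import *
s=ctrl.read_state(); print(s['t'],s['eef_pos'].round(4),s['wrist_force'].round(1),abs(s['qvel']).max().round(3))
lidhasp(('scene','wrist'))
im,d,K,k1,T=grab('scene'); P=cloud(d,K,k1,T); q=P[236:270,252:296]; m=((q[...,2]>.015)&(q[...,2]<.06)).astype(np.uint8)
c=max(cv2.findContours(m,0,2)[0],key=cv2.contourArea)+[252,236]; print(cv2.minAreaRect((onz(c.reshape(-1,2),.0274,K,k1,T)[:,:2]*1000).astype(np.float32)))
print(ctrl.hand_in())
E
```

```text
19.8 [0.4172 0.1261 0.1649] [-0.7  0.2 -0.7] 0.018
scene lid 238 slope rad 0.004 z mid 0.0683 y [-0.0752  0.0732] x [-0.0708  0.0664]
scene hasp 0 angle pct None rmax None y None
wrist lid 495 slope rad -0.743 z mid 0.116 y [-0.0581  0.0613] x [-0.0758 -0.068 ]
wrist hasp 708 angle pct [ 5.9  8.2 12.9] rmax 0.063 y [-0.023  0.018]
((423.9719543457031, -142.55555725097656), (95.96583557128906, 60.11083984375), 9.673008918762207)
the job is handed in; nothing more can be done
None
```

I handed the job in after about 20 s: carton_a lies flat in the case, the lid is shut, the hasp is home over the staple to within about 2° as measured, and carton_c has not moved; pressing the lid shut briefly put 42 N on the closed fingertips, the only reading above 40 N.

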